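# Add the left-over gem tin to the row with room and slide the row home

### The arm

A 7-joint arm with a two-finger parallel gripper is mounted at the origin on the work surface. World frame = base frame: x ahead of the robot, y to its left, z up, the work surface at z = 0. Lengths are in m, angles in rad, forces in N, time in s.
With the tool pointing down it reaches from about 0.4 to 0.925 m from the base axis. Payload 4.1 kg.
Tool frame: the origin (TCP) lies on the centre line of the jaws, within the pads' length; the fingertips stand bot.tip_extent ahead of it and the grasp point (between the pads) lies 8 mm behind it (bot.tip_extent is the distance from the TCP to the fingertips, in m); z points along the fingers, y is the direction in which the jaws open and shut (so a half turn about z gives the same grasp; the last joint's range is limited). The gripper opens to 85 mm and grips with 20 to 120 N. Pads are 22 mm wide; open, the fingers measure 114 mm over their backs; the gripper's body (76 mm by 85 mm) begins 54 mm behind the grasp point. The pads swing forward as they close: fully open they stand 13 mm farther back than shut.
Start: joints at [1.221, 0.398, 0.045, 1.537, -0.019, 1.207, -0.051], TCP at [0.161, -0.63, 0.242] pointing down, gripper open.
Joint ranges: [-2.82, 2.82], [-0.49, 2.23], [-1.37, 1.46], [0, 2.46], [-1.36, 4.5], [0.23, 2], [-2.94, 2.94]. Speed limits (rad/s): [2.57, 2.57, 3.14, 3.14, 3.14, 3.14, 3.14].

### API

Orientations are given as a unit quaternion [x, y, z, w].
In Python, from bench import bot gives the robot as it stands. Calls block until the motion is done:
- bot.goto(position, orientation): joint-space move of the TCP to a pose.
- bot.servo_line(position, velocity=0.15, frame=None): straight line of the TCP; frame=None keeps the orientation; velocity is the mean speed in m/s.
- bot.goto_joints(angles): joint-space move.
- bot.gripper_to(opening, effort=None): opening from 0.0 (shut) to 1.0 (fully open); effort is the grip in N (None keeps the last); returns when the fingers have stopped.
- bot.sleep(seconds).
- bot.inverse_kinematics(position, orientation): joint angles nearest the present ones, or None.
- bot.get_state(): the state.
- bot.capture(name): name is "scene" or "top" or "wrist"; returns the picture (480x640x3 uint8, blue, green, red); there is no depth.
- bot.camera_info(name): a dict with "fx", "fy", "cx", "cy" (pixels), "R" (3x3) and "t" (3): a world point X has camera coordinates R X + t. Camera axes: x right, y down, z forward; pixel columns grow to the right and rows downward; lengths in m; the calibration is good to about 2 mm. The wrist camera is an equidistant fisheye: a pixel r from the principal point sees the ray r / f radians off the axis. A picture is of the moment at which its call begins: read the wrist's pose just before it. camera_info takes no time and is no camera call; for the wrist camera it gives the pose at the moment of the call.
A pose or a line that the arm cannot do raises bot.Unreachable and nothing moves.
- bot.close_job(): hands the job in, once; it reports no verdict.
The state is a dict: "time_s": time; "qpos": joint angles; "dq": joint speeds; "joint_torque": joint torques, N m; "position": TCP position; "ee_rot": TCP orientation; "force": force on the tool from outside, world axes, zero at the start; "wrist_torque": the same for the moment, N m; "gripper_width": opening from 0.0 (shut) to 1.0 (fully open).
Only numpy, scipy, OpenCV 4.12 (cv2) and the standard library are available. Lean on these libraries where they do the work, as an engineer would, in place of code of your own. Each camera call takes 0.05 s, during which the arm holds its last target.

### The job

One gem tin (the small low round one) has been left on the bench: stand it upright on the tin rack in front of the one row that still has room for it, then slide that row back under the drawers as one until it is fully home, tins touching one another and the back rail, so that all three rows are full and flush. Only slide the tins that are already on the rack, never lift them, and tip none of the tins over. Leave everything else on the bench where it is.

Things in the scene. Friction and masses are not known exactly. Their poses are not given: they have to be found in the camera images.
- rack: Fixed wooden tin rack on the bench, turned up to 12 degrees either way. Origin at bench height, midway across, on the home line; x axis along the lanes, away from the robot, to the back rail; y axis across them, to the left; z up. A flat board, top 6 mm above the bench, from x = -130 to +130 mm and 102 mm to each side; three lanes 61 mm apart. In front of the home line it is open and without rails.
- back_rail (a point): Middle of the back rail's face towards the robot (x = 121.5 mm in the rack's frame; the rail stands 16 mm above the board), the stop for all rows. In a row that is fully home three tins touch one another and this rail, centres at about x = 101, 61 and 21 mm, the foremost flush with the home line.
- chest_front (a point): Middle of the lower front edge (x = 10 mm) of a small chest of drawers, part of the rack, that bridges the lanes: knobs out to x = 1 mm, back at x = 60 mm, 55 to 190 mm above the bench, jars on it to 230 mm, 103 mm to each side. A tool straight down strikes it before a row is home; leaning back to the robot by some 25 to 45 degrees, tips forward, it clears.
- lane_left (a point): Point on the board where the centre line of the left lane (y = +61 mm in the rack's frame) crosses the home line. The lane is 45 mm wide, with a cork strip, between rails 16 mm wide and 12 mm high above the board, which start with round noses at x = 7 mm and run to the back rail. It holds exactly three tins.
- lane_middle (a point): Point on the board where the centre line of the middle lane (y = 0 mm in the rack's frame) crosses the home line. The lane is 45 mm wide, with a cork strip, between rails 16 mm wide and 12 mm high above the board, which start with round noses at x = 7 mm and run to the back rail. It holds exactly three tins.
- lane_right (a point): Point on the board where the centre line of the right lane (y = -61 mm in the rack's frame) crosses the home line. The lane is 45 mm wide, with a cork strip, between rails 16 mm wide and 12 mm high above the board, which start with round noses at x = 7 mm and run to the back rail. It holds exactly three tins.
- tin1_center (a point): Centre (half-way up) of a round, closed, plain aluminium gem tin, 40 mm in diameter, 26 mm high, about 50 to 100 g; its z axis is the tin's own axis. It stands on the rack. Two lanes hold three tins each, already home; one lane, which differs from start to start, holds only two, apart, with free space behind them. Which numbered tin stands where also differs.
- tin2_center (a point): Centre (half-way up) of a round, closed, plain aluminium gem tin, 40 mm in diameter, 26 mm high, about 50 to 100 g; its z axis is the tin's own axis. It stands on the rack. Two lanes hold three tins each, already home; one lane, which differs from start to start, holds only two, apart, with free space behind them. Which numbered tin stands where also differs.
- tin3_center (a point): Centre (half-way up) of a round, closed, plain aluminium gem tin, 40 mm in diameter, 26 mm high, about 50 to 100 g; its z axis is the tin's own axis. It stands on the rack. Two lanes hold three tins each, already home; one lane, which differs from start to start, holds only two, apart, with free space behind them. Which numbered tin stands where also differs.
- tin4_center (a point): Centre (half-way up) of a round, closed, plain aluminium gem tin, 40 mm in diameter, 26 mm high, about 50 to 100 g; its z axis is the tin's own axis. It stands on the rack. Two lanes hold three tins each, already home; one lane, which differs from start to start, holds only two, apart, with free space behind them. Which numbered tin stands where also differs.
- tin5_center (a point): Centre (half-way up) of a round, closed, plain aluminium gem tin, 40 mm in diameter, 26 mm high, about 50 to 100 g; its z axis is the tin's own axis. It stands on the rack. Two lanes hold three tins each, already home; one lane, which differs from start to start, holds only two, apart, with free space behind them. Which numbered tin stands where also differs.
- tin6_center (a point): Centre (half-way up) of a round, closed, plain aluminium gem tin, 40 mm in diameter, 26 mm high, about 50 to 100 g; its z axis is the tin's own axis. It stands on the rack. Two lanes hold three tins each, already home; one lane, which differs from start to start, holds only two, apart, with free space behind them. Which numbered tin stands where also differs.
- tin7_center (a point): Centre (half-way up) of a round, closed, plain aluminium gem tin, 40 mm in diameter, 26 mm high, about 50 to 100 g; its z axis is the tin's own axis. It stands on the rack. Two lanes hold three tins each, already home; one lane, which differs from start to start, holds only two, apart, with free space behind them. Which numbered tin stands where also differs.
- tin8_center (a point): Centre (half-way up) of a round, closed, plain aluminium gem tin, 40 mm in diameter, 26 mm high, about 50 to 100 g; its z axis is the tin's own axis. It stands on the rack. Two lanes hold three tins each, already home; one lane, which differs from start to start, holds only two, apart, with free space behind them. Which numbered tin stands where also differs.
- loose_tin_center (a point): Centre (half-way up) of a round, closed, plain aluminium gem tin, 40 mm in diameter, 26 mm high, about 50 to 100 g; its z axis is the tin's own axis. The loose tin, left over on the bench, right or left of the rack; nothing else lies or stands within 45 mm of its centre.
- wide_tin: Bystander: shallow wide aluminium tin, 64 mm in diameter, 18 mm high; origin at the centre of its underside.
- tall_tin: Bystander: tall aluminium tin, 40 mm in diameter, 62 mm high; origin at the centre of its underside.
- bench_block: Bystander: square steel bench block, 60 x 60 x 18 mm; origin at the centre of its underside.
- hammer: Bystander: small hammer, 170 mm long, lying across the bench behind and to the right of the rack; origin at the underside, about mid-length, x axis along the handle to the head.
- brush: Bystander: bench brush, 160 mm long, lying behind and to the left of the rack; origin at the underside, about mid-length, x axis along the handle to the bristles.
Things that resemble listed ones, but are neither listed nor needed, are in the scene too. What is shaped like the part that bears tin1_center but orange is not meant.

How it is judged:
By the outcome, as a careful person would: the job done as asked, in the order asked, and still so for the second after the job is handed in, with the robot touching nothing.
It also fails if it takes over 58 s, if anything falls off the work surface, if the arm or the gripper's body presses on something with over 40 N, if the wrist force passes 120 N, or if a joint passes its speed limit or range.

## Working session

There is one attempt and no reset: what is moved stays moved. The work goes in short steps, each a Python script; the robot and the scene stay as the last script left them, time stands still between calls to the robot, and variables do not carry over. Pictures are saved under pics/ and viewed, and the job is handed in when it is done.

```bash
mkdir -p pics; ls; python3 - <<'E'
from bench import bot
import cv2,numpy as np
for n in ["scene","top","wrist"]:
    c=bot.camera_info(n); print(n,{k:np.round(v,4).tolist() for k,v in c.items()if not isinstance(v,str)})
    cv2.imwrite(f"pics/{n}0.png",bot.capture(n))
s=bot.get_state();print(s,bot.tip_extent)
E
```

```text
pics
scene {'fx': 494.5598, 'fy': 494.5598, 'cx': 325.6635, 'cy': 237.5253, 'R': [[-0.1046, 0.9944, -0.0173], [0.7336, 0.0654, -0.6765], [-0.6715, -0.0834, -0.7363]], 't': [0.0866, -0.3682, 1.3012]}
top {'fx': 439.0858, 'fy': 439.0858, 'cx': 316.0543, 'cy': 233.414, 'R': [[-0.0169, -0.9997, 0.0152], [-0.9849, 0.014, -0.1724], [0.1721, -0.0179, -0.9849]], 't': [-0.0023, 0.5767, 1.0136]}
wrist {'fx': 371.6483, 'fy': 371.6483, 'cx': 322.2939, 'cy': 238.94, 'R': [[0.2489, -0.9685, -0.0016], [-0.9215, -0.2373, 0.3075], [-0.2982, -0.075, -0.9516]], 't': [-0.6486, -0.0417, 0.3802]}
{'time_s': 0.15, 'qpos': array([ 1.22098334,  0.39907144,  0.04503901,  1.53757297, -0.01869541,
        1.20690487, -0.05070599]), 'dq': array([ 0.0006413 , -0.00162856, -0.00033059, -0.00505511, -0.00233841,
        0.00051237, -0.0017726 ]), 'joint_torque': array([ 1.94167333e-03, -4.75561166e+01,  1.36692736e+00, -2.54514188e+01,
        1.18731798e-02,  6.53701660e-03,  3.61854887e-06]), 'position': array([ 0.16123886, -0.629208  ,  0.24147804]), 'ee_rot': array([ 9.92139835e-01,  1.25131763e-01, -1.51543305e-04, -7.52557500e-04]), 'force': array([ 0.0264791 , -0.62104868,  0.6556375 ]), 'wrist_torque': array([-0.00401011,  0.01449897,  0.02026391]), 'gripper_width': 0.999947789374598} 0.011
```

View pics/scene0.png

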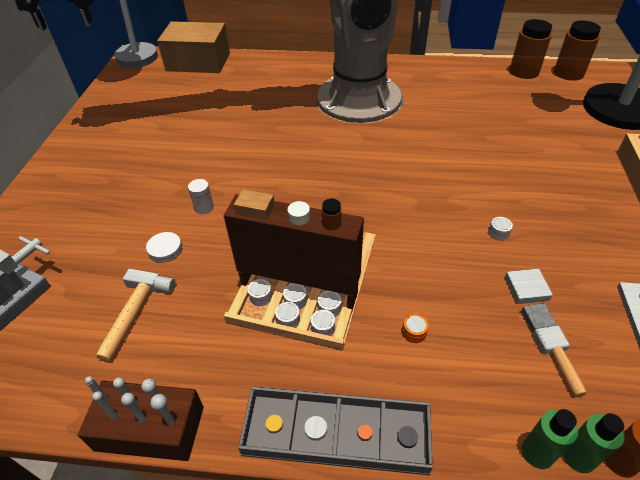

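View pics/top0.png

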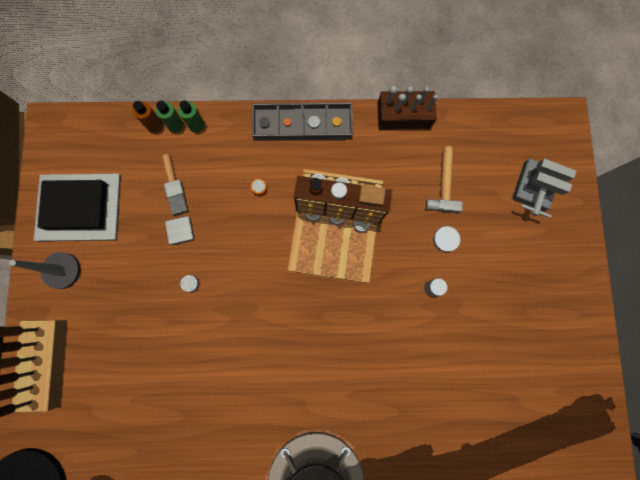

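View pics/wrist0.png

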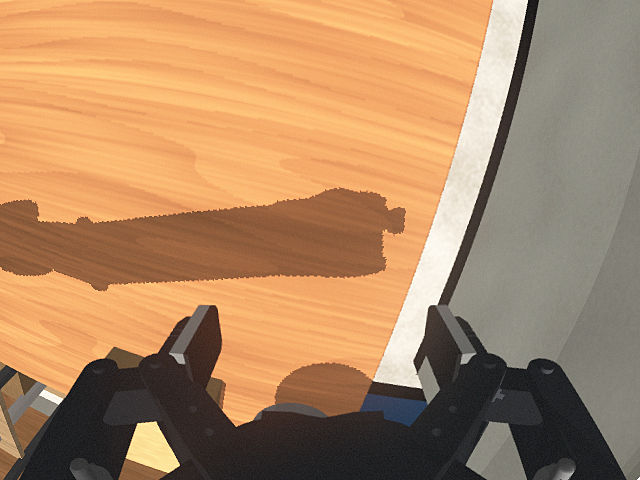

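The loose tin should be at top (189,284) / scene (501,228). Lookalikes are the tall tin at top (439,287), the wide tin at (447,239), the orange decoy at (259,187), the white jar on the chest at (339,190) and the white disc in the tray at (314,122). I'll check it in close crops.

```bash
python3 - <<'E'
import cv2,numpy as np
t=cv2.imread("pics/top0.png");s=cv2.imread("pics/scene0.png")
cv2.imwrite("pics/c1.png",cv2.resize(t[160:290,270:410],None,fx=5.5,fy=4.6*5.5/4.6*0.83 if 0 else 4.5,interpolation=3) if 0 else cv2.resize(t[160:290,270:410],None,fx=4.5,fy=4.5,interpolation=3))
cv2.imwrite("pics/c2.png",cv2.resize(s[180:350,210:390],None,fx=3.5,fy=3.5,interpolation=3))
a=cv2.resize(t[264:304,169:209],(400,400),interpolation=3);b=cv2.resize(s[208:248,481:521],(400,400),interpolation=3)
cv2.imwrite("pics/c3.png",np.hstack([a,b]))
E
```

```text
(no output)
```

View pics/c1.png

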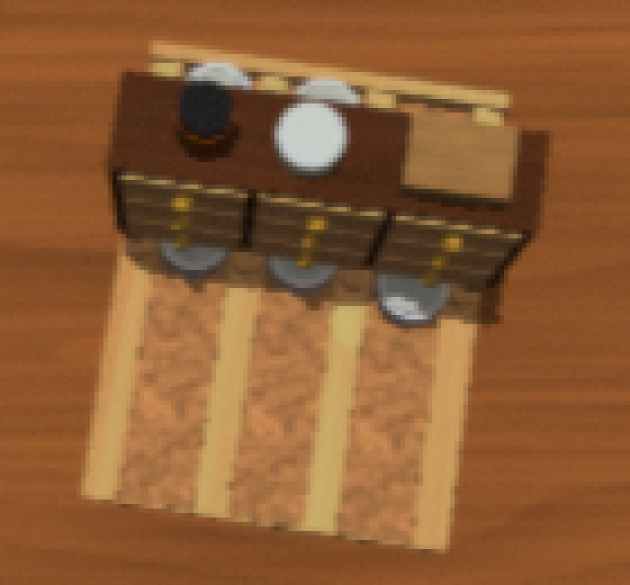

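View pics/c2.png

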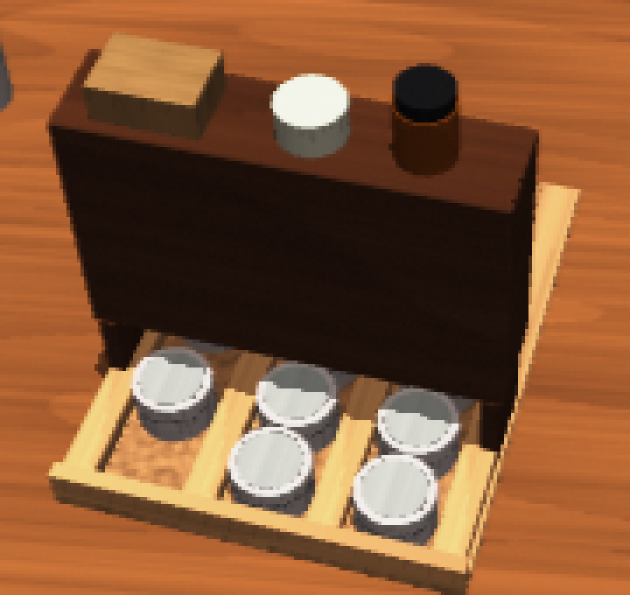

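View pics/c3.png

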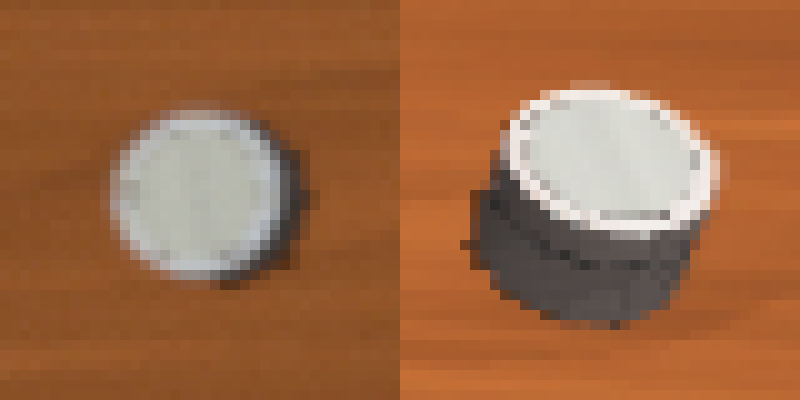

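```bash
cat > h.py <<'E'
import numpy as np,cv2
from scipy.spatial.transform import Rotation as Rn
def ray(bot,n,u,v,c=None):
    c=c or bot.camera_info(n);R=np.array(c['R']);t=np.array(c['t'])
    x=(u-c['cx'])/c['fx'];y=(v-c['cy'])/c['fy']
    if n=='wrist':
        r=np.hypot(x,y);d=np.array([np.sin(r)*x/r,np.sin(r)*y/r,np.cos(r)])
    else: d=np.array([x,y,1.])
    return -R.T@t,R.T@d
def atz(bot,n,u,v,z,c=None):
    o,d=ray(bot,n,u,v,c);return o+d*(z-o[2])/d[2]
def proj(bot,n,X,c=None):
    c=c or bot.camera_info(n);p=np.array(c['R'])@X+np.array(c['t'])
    if n=='wrist':
        r=np.hypot(p[0],p[1]);th=np.arctan2(r,p[2]);q=p[:2]/r*th
    else:q=p[:2]/p[2]
    return np.array([c['fx']*q[0]+c['cx'],c['fy']*q[1]+c['cy']])
E
python3 - <<'E'
from bench import bot
from h import *
print('tin',atz(bot,'top',188.2,282.8,.026),atz(bot,'scene',501.5,223.5,.026))
f=lambda x,y:(270+x/4.5-.5,160+y/4.5-.5)
g=lambda x,y:(210+x/3.5-.5,180+y/3.5-.5)
P=[atz(bot,'top',*f(82,497),.006),atz(bot,'top',*f(448,550),.006),atz(bot,'top',*f(508,95),.022),atz(bot,'top',*f(152,42),.022)]
for p in P:print(p)
for q,z in [((52,478),.022),((466,580),.022),((580,190),.006)]:print('sc',atz(bot,'scene',*g(*q),z))
for i in range(4):
  d=P[(i+1)%4]-P[i];print(np.linalg.norm(d),np.degrees(np.arctan2(d[1],d[0])))
# scene tin tops
for q in [(173,378),(296,392),(270,460),(417,418),(395,489)]:print('tin',atz(bot,'scene',*g(*q),.032))
E
```

```text
tin [0.46391772 0.29971068 0.026     ] [0.46247365 0.30040006 0.026     ]
[0.49313552 0.05989366 0.006     ]
[ 0.46075877 -0.14156381  0.006     ]
[ 0.71563275 -0.18308486  0.022     ]
[0.74928359 0.01797249 0.022     ]
sc [ 0.71563462 -0.18026422  0.022     ]
sc [0.75157763 0.01921625 0.022     ]
sc [0.49199515 0.06160869 0.006     ]
0.2040425531593337 -99.13008206153481
0.25872909494879726 -9.252670708142134
0.20385396437595532 80.4985090127741
0.2600484919627071 170.70537792312498
tin [ 0.65962265 -0.13192973  0.032     ]
tin [ 0.6624515  -0.07074757  0.032     ]
tin [ 0.70258583 -0.07709945  0.032     ]
tin [ 0.67231574 -0.01082088  0.032     ]
tin [ 0.71305956 -0.0169269   0.032     ]
```

```bash
cat >> h.py <<'E'
O=np.array([[0.49313552,0.05989366],[0.46075877,-0.14156381],[0.71563275,-0.18308486],[0.74928359,0.01797249],[0.71563462,-0.18026422],[0.75157763,0.01921625],[0.49199515,0.06160869]])
L=np.array([[-130,102],[-130,-102],[130,-102],[130,102],[130,-102],[130,102],[-130,102]])/1000.
# rigid 2D fit
mo,ml=O.mean(0),L.mean(0);a=(O-mo);b=(L-ml)
yaw=np.arctan2((b[:,0]*a[:,1]-b[:,1]*a[:,0]).sum(),(a*b).sum())
c_,s_=np.cos(yaw),np.sin(yaw);R2=np.array([[c_,-s_],[s_,c_]]);org=mo-R2@ml
def r2w(x,y,z):return np.r_[org+R2@np.array([x,y]),z]
def w2r(p):return R2.T@(np.asarray(p)[:2]-org)
def quat(lean=0,flip=False,yw=None):
    R=Rn.from_euler('z',yaw if yw is None else yw)*Rn.from_euler('y',-lean)*Rn.from_matrix(np.diag([1.,-1,-1]))
    if flip:R=R*Rn.from_euler('z',np.pi)
    return R.as_quat()
E
python3 - <<'E'
from bench import bot
from h import *
print(np.degrees(yaw),org,[np.round((r2w(*l,0)[:2]-o)*1e3,1).tolist() for l,o in zip(L,O)])
for q in [(.65962,-.13193),(.66245,-.07075),(.70258,-.0771),(.67231,-.01082),(.71306,-.01693)]:print(w2r(q)*1e3)
c=bot.camera_info('wrist');s=bot.get_state();R=Rn.from_quat(s['ee_rot']).as_matrix()
print('cam in tool',R.T@(-np.array(c['R']).T@c['t']-s['position']))
for fl in(0,1):
  for n,p,l in [('pick',[.4632,.3,.016],0),('pickhi',[.4632,.3,.12],0),('place',r2w(-.06,-.061,.023),0),('placehi',r2w(-.06,-.061,.1),0),('p0',r2w(-.12,-.061,.025),.6),('p1',r2w(-.01,-.061,.025),.6),('p0hi',r2w(-.12,-.061,.1),.6)]:
    q=bot.inverse_kinematics(p,quat(l,fl));print(fl,n,None if q is None else np.round(q,2))
E
```

```text
-9.275212478171587 [ 0.60475395 -0.06084789] [[-0.2, 0.9], [-0.7, 1.0], [1.0, 0.6], [0.2, 0.9], [1.0, -2.2], [-2.1, -0.4], [0.9, -0.8]]
[ 65.60549547 -61.3096145 ]
[58.53769392 -0.47337956]
[99.16648887 -0.27232899]
[58.60944999 60.26227184]
[99.81145631 60.8001142 ]
cam in tool [ 0.0776291  -0.00057851 -0.13221387]
0 pick [-0.15  0.58 -0.63  1.95  0.48  0.77 -2.8 ]
0 pickhi [ 0.16  0.56 -1.07  1.88  0.56  1.04 -2.87]
0 place [ 0.33  0.49 -0.26  1.97  0.19  0.7  -1.77]
0 placehi [ 0.39  0.38 -0.32  1.92  0.16  0.86 -1.75]
0 p0 None
0 p1 [ 0.43  0.45 -0.36  2.29  2.41  0.24  2.33]
0 p0hi None
1 pick [ 0.03  0.67 -0.9   1.95  0.69  0.87  0.18]
1 pickhi [ 0.12  0.53 -1.    1.88  0.52  1.02  0.31]
1 place [ 0.6   0.55 -0.6   1.96  0.44  0.77  1.16]
1 placehi [ 0.66  0.44 -0.67  1.91  0.34  0.9   1.24]
1 p0 None
1 p1 [ 1.06  0.75 -1.16  2.27  1.9   0.65 -0.07]
1 p0hi None
```

```bash
python3 - <<'E'
from bench import bot
from h import *
f=lambda x,y:(270+x/4.5-.5,160+y/4.5-.5)
for q in [(407,322),(405,327)]:print('front rim',w2r(atz(bot,'top',*f(*q),.032))*1e3)
for l in (.44,.52,.6,.7):
 for fl in (1,0):
  r=[]
  for x in (-.12,-.1,-.08,-.06,-.03,-.01,.0):
   for z in (.03,.1):
    q=bot.inverse_kinematics(r2w(x,-.061,z),quat(l,fl));r.append('.' if q is None else 'X')
  print(l,fl,' '.join(r[i]+r[i+1] for i in range(0,14,2)))
E
```

```text
front rim [-10.7857187  -61.86362874]
front rim [-13.7135928  -61.13142391]
0.44 1 XX XX XX XX XX XX XX
0.44 0 XX XX XX XX XX XX XX
0.52 1 .X XX XX XX XX XX XX
0.52 0 .X XX XX XX XX XX XX
0.6 1 .. .X XX XX XX XX XX
0.6 0 .. .. XX XX XX XX XX
0.7 1 .. .. .. .X XX XX XX
0.7 0 .. .. .. .X XX XX XX
```

```bash
python3 - <<'E'
from bench import bot
from h import *
q=quat(0,True)
bot.goto([.40,.0,.34],q); print(bot.get_state()['time_s'])
bot.goto([.4632,.30,.11],q)
s=bot.get_state();print(s['time_s'],s['position'])
c=bot.camera_info('wrist');im=bot.capture('wrist');cv2.imwrite('pics/w1.png',im)
print(proj(bot,'wrist',np.array([.4632,.30,.026]),c))
E
```

```text
2.5667
3.9917 [0.46418667 0.29885008 0.11013685]
[323.88825492 252.69506816]
```

View pics/w1.png

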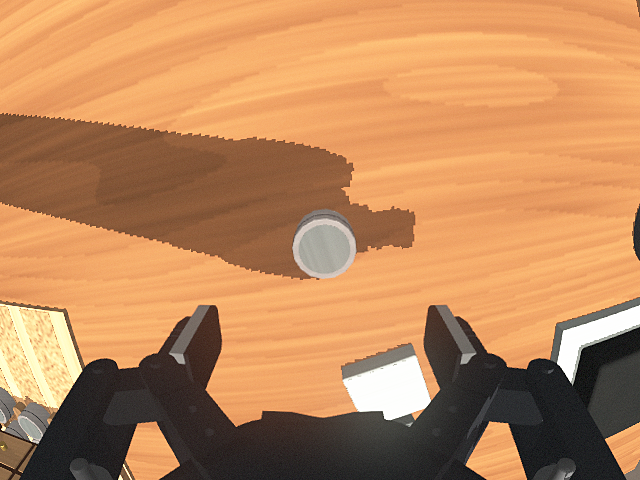

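The wrist view has the tin's rim centred at (324,247), against a predicted (324,253). That is a 2–3 mm offset, so I'll refine and pick.

```bash
python3 - <<'E'
from bench import bot
from h import *
p=atz(bot,'wrist',324,247,.026);print(p)
t=(p[:2]+np.array([.4632,.30]))/2
bot.servo_line([*t,.016],velocity=.12)
bot.gripper_to(0.3,effort=30)
s=bot.get_state();print(s['time_s'],s['gripper_width'],s['position'],s['force'])
E
```

```text
[0.45981345 0.30052714 0.026     ]
5.4667 0.46028653214869764 [0.46184892 0.30033735 0.01658302] [-0.47925926 -1.75337752  5.55609159]
```

```bash
python3 - <<'E'
from bench import bot
from h import *
q=quat(0,True)
s=bot.get_state();p=s['position'].copy();p[2]=.13
bot.servo_line(p,velocity=.2)
bot.goto([.42,.08,.13],q)
bot.goto(r2w(-.08,-.061,.10),q)
bot.servo_line(r2w(-.06,-.061,.045),velocity=.12)
s=bot.get_state();print(s['time_s'],s['gripper_width'],w2r(s['position'])*1e3,s['force'])
cv2.imwrite('pics/s2.png',bot.capture('scene'));cv2.imwrite('pics/t2.png',bot.capture('top'));cv2.imwrite('pics/w2.png',bot.capture('wrist'))
t=cv2.imread('pics/t2.png');cv2.imwrite("pics/c4.png",np.hstack([cv2.resize(t[200:320,300:420],(480,480),interpolation=3)]))
E
```

```text
8.5833 0.4566378637309593 [-60.00766101 -60.18028594] [-0.2821309   0.1950018  -0.38237862]
```

View pics/c4.png

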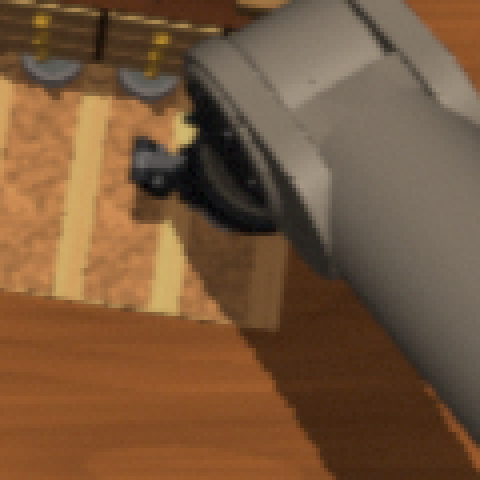

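View pics/w2.png

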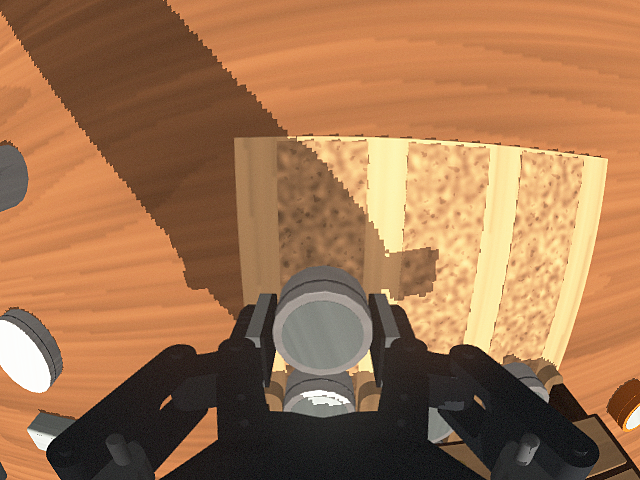

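The tin is centred over the right lane: tin at column 322, cork strip 277–370. I'll lower it and release.

```bash
python3 - <<'E'
from bench import bot
from h import *
bot.servo_line(r2w(-.06,-.061,.0232),velocity=.05)
s=bot.get_state();print(s['position'],s['force'])
bot.gripper_to(0.75)
bot.servo_line(r2w(-.06,-.061,.10),velocity=.12)
bot.servo_line(r2w(-.10,-.061,.15),velocity=.15)
s=bot.get_state();print(s['time_s'],s['force'])
q=quat(.5,True)
bot.gripper_to(0.165)
bot.goto(r2w(-.098,-.061,.10),q)
s=bot.get_state();print(s['time_s'],s['gripper_width'],w2r(s['position'])*1e3)
cv2.imwrite('pics/s3.png',bot.capture('scene'));cv2.imwrite('pics/w3.png',bot.capture('wrist'))
E
```

```text
[ 0.53544431 -0.11135295  0.02268384] [ 0.22089873 -0.25057779 -1.42536503]
11.05 [ 0.69514347 -0.03114266 -0.28647646]
12.3917 0.16393382813333562 [-96.83271828 -60.89339038]
```

View pics/w3.png

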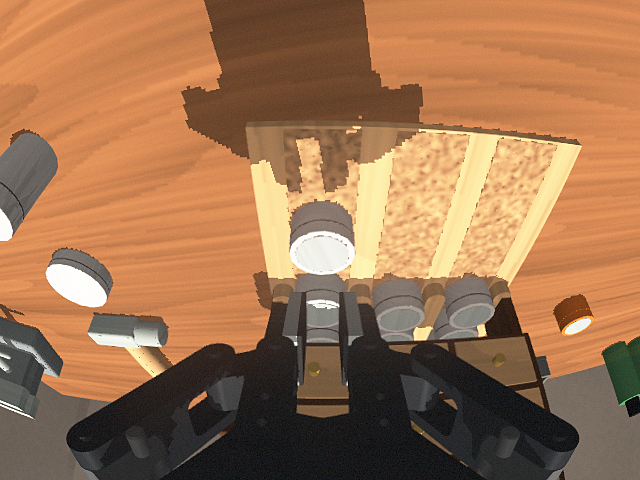

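View pics/s3.png

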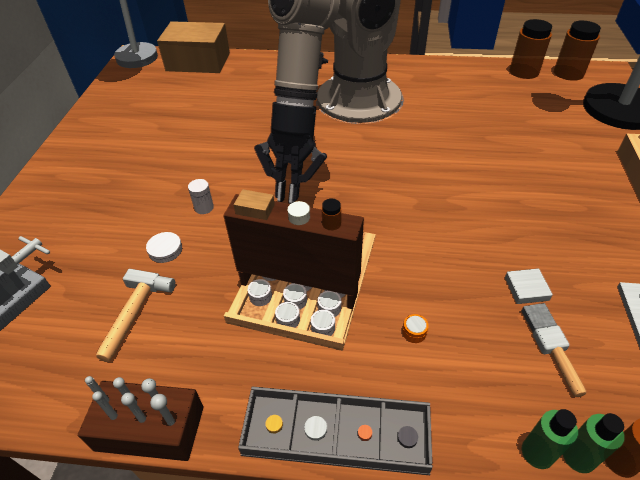

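```bash
python3 - <<'E'
from bench import bot
from h import *
print(w2r(atz(bot,'wrist',322,252,.032))*1e3)
q=quat(.5,True)
for x in(-.115,-.11,-.106,-.103):print(x,bot.inverse_kinematics(r2w(x,-.061,.0235),q) is not None)
E
```

```text
[-62.53434075 -60.67215121]
-0.115 True
-0.11 True
-0.106 True
-0.103 True
```

```bash
python3 - <<'E'
from bench import bot
from h import *
bot.servo_line(r2w(-.112,-.061,.09),velocity=.1)
bot.servo_line(r2w(-.112,-.061,.0235),velocity=.08)
s=bot.get_state();print(s['time_s'],w2r(s['position'])*1e3,s['position'][2],s['force'])
for x in (-.09,-.07,-.055):
    bot.servo_line(r2w(x,-.061,.0235),velocity=.04)
    s=bot.get_state();print(s['time_s'],w2r(s['position'])*1e3,s['position'][2],s['force'])
cv2.imwrite('pics/w4.png',bot.capture('wrist'))
E
```

```text
13.8 [-111.2593139   -61.05209868] 0.024014545429200698 [-0.20804421 -0.26978085 -0.20722568]
14.5 [-90.10751312 -60.86640286] 0.023393751400839026 [ 0.15572839  0.1386389  -0.10648222]
15.15 [-69.89617651 -60.87037219] 0.02349791594696748 [-0.80108031  0.86170882 -0.73992483]
15.675 [-54.67324492 -60.93965766] 0.02357045862984928 [-0.37151113 -0.32618819 -0.68719777]
```

View pics/w4.png

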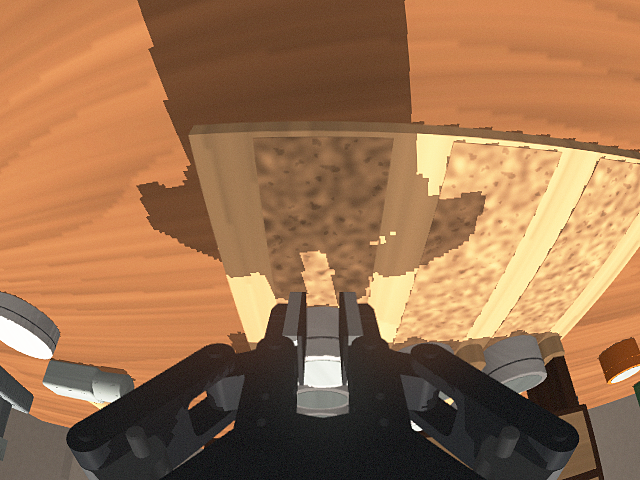

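The tin sits upright and cradled ahead of the tips, with the next tin just behind it. I'll keep pushing with force checks.

```bash
python3 - <<'E'
from bench import bot
from h import *
x=-.055
ax=np.r_[R2[:,0]]
while x<-.002:
    x+=.005 if x<-.022 else .0015
    bot.servo_line(r2w(x,-.061,.0235),velocity=.04)
    s=bot.get_state();f=s['force'];fx=ax@f[:2]
    print(round(s['time_s'],2),round(x*1e3,1),np.round(w2r(s['position'])*1e3,1),round(s['position'][2],4),np.round(f,1),round(fx,1))
    if fx<-9:break
cv2.imwrite('pics/w5.png',bot.capture('wrist'));cv2.imwrite('pics/s5.png',bot.capture('scene'))
s=cv2.imread('pics/s5.png');cv2.imwrite("pics/c5.png",cv2.resize(s[180:350,210:390],None,fx=3.5,fy=3.5,interpolation=3))
E
```

```text
16.0 -50.0 [-49.7 -61. ] 0.0236 [-0.5  0.4  0.1] -0.6
16.27 -45.0 [-44.6 -61. ] 0.0236 [-1.1 -0.4 -0.7] -1.0
16.55 -40.0 [-39.6 -61. ] 0.0236 [ 0.3 -0.5  0.2] 0.4
16.82 -35.0 [-34.5 -61. ] 0.0236 [ 0.3 -0.1  0. ] 0.3
17.1 -30.0 [-29.5 -61. ] 0.0236 [-0.  -0.4  0.5] 0.0
17.38 -25.0 [-24.6 -61. ] 0.0236 [-1.   0.1 -0.5] -1.0
17.65 -20.0 [-19.6 -61. ] 0.0236 [-0.   0.1 -0.8] -0.0
17.9 -18.5 [-18.5 -61. ] 0.0235 [-0.7  0.5  0.2] -0.8
18.15 -17.0 [-17. -61.] 0.0235 [-1.2 -0.7  0.3] -1.0
18.4 -15.5 [-15.4 -61. ] 0.0235 [-0.4  0.1  0.5] -0.4
18.65 -14.0 [-13.8 -61. ] 0.0235 [-1.4 -0.3  0.1] -1.4
18.9 -12.5 [-12.5 -61. ] 0.0235 [-1.3  0.2  0.4] -1.3
19.15 -11.0 [-11.8 -61. ] 0.0231 [-4.2  0.4  1.9] -4.2
19.4 -9.5 [-11.4 -61. ] 0.0226 [-9.4  1.7  5.4] -9.5
```

View pics/c5.png

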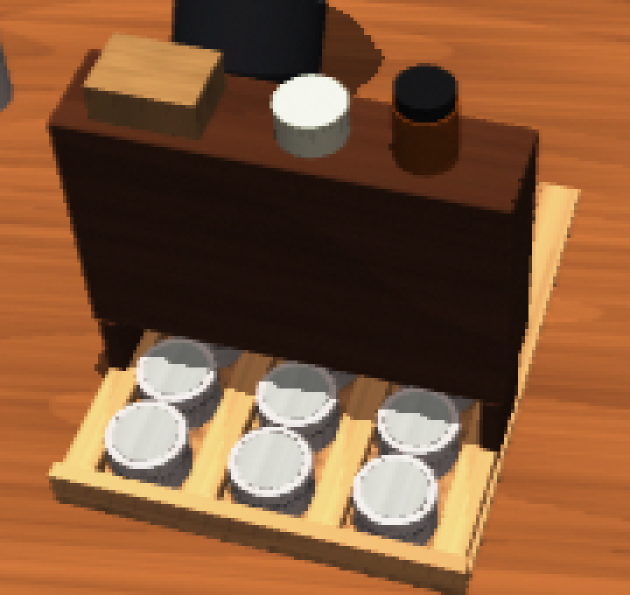

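View pics/w5.png

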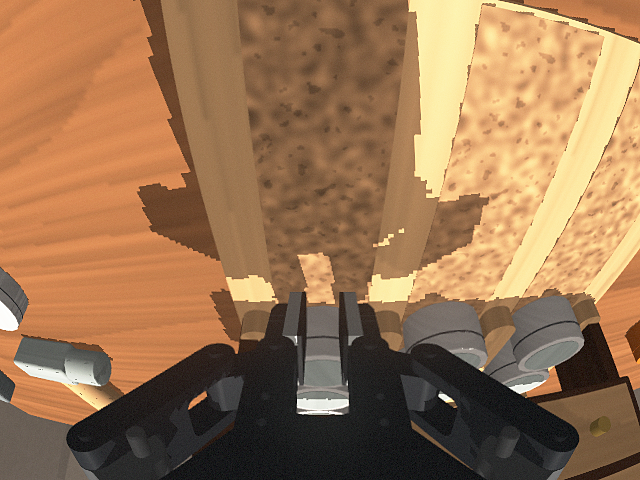

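```bash
python3 - <<'E'
from bench import bot
from h import *
bot.servo_line(r2w(-.008,-.061,.0235),velocity=.04)
s=bot.get_state();print(w2r(s['position'])*1e3,s['force'])
bot.servo_line(r2w(-.05,-.061,.0235),velocity=.06)
bot.servo_line(r2w(-.08,-.061,.08),velocity=.15)
bot.goto(r2w(-.13,-.03,.15),quat(.3,True))
s=bot.get_state();print(s['time_s'],s['position'])
cv2.imwrite('pics/w6.png',bot.capture('wrist'))
bot.goto([.30,-.35,.3],quat(0,True,-.8)) 
s=bot.get_state();print(s['time_s'],s['position'],s['force'])
t=bot.capture('top');s=bot.capture('scene');cv2.imwrite('pics/t6.png',t);cv2.imwrite('pics/s6.png',s)
a=cv2.resize(s[180:350,210:390],(600,567),interpolation=3)
cv2.imwrite("pics/c6.png",cv2.resize(t[160:290,270:410],None,fx=4.5,fy=4.5,interpolation=3));cv2.imwrite("pics/c7.png",a)
E
```

```text
[-11.04838559 -60.94377367] [-11.38807775   2.54910994   7.72568003]
22.0417 [ 0.4713703  -0.07005454  0.14940852]
23.4417 [ 0.30064927 -0.34876379  0.29943199] [-0.1104624  -0.96128518 -1.03855831]
```

View pics/c6.png

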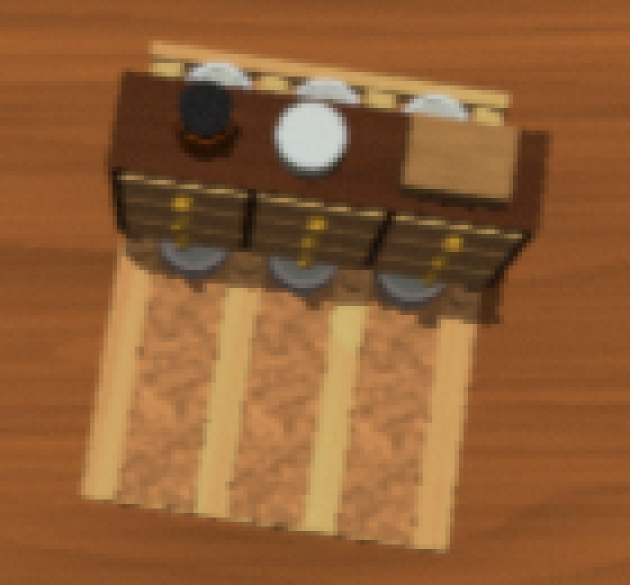

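View pics/c7.png

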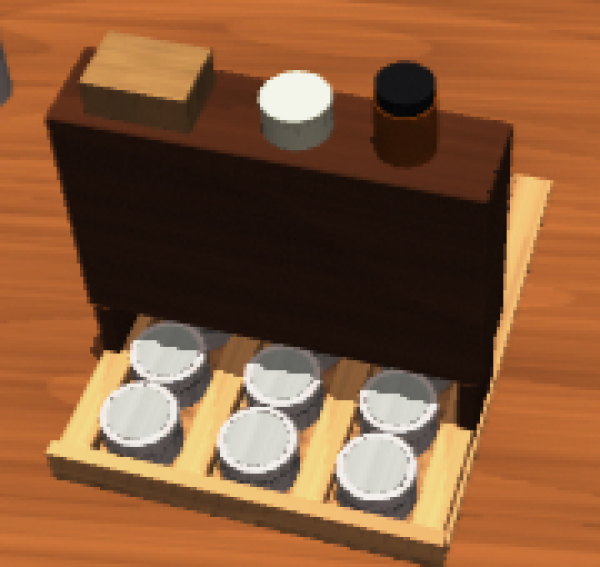

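View pics/w6.png

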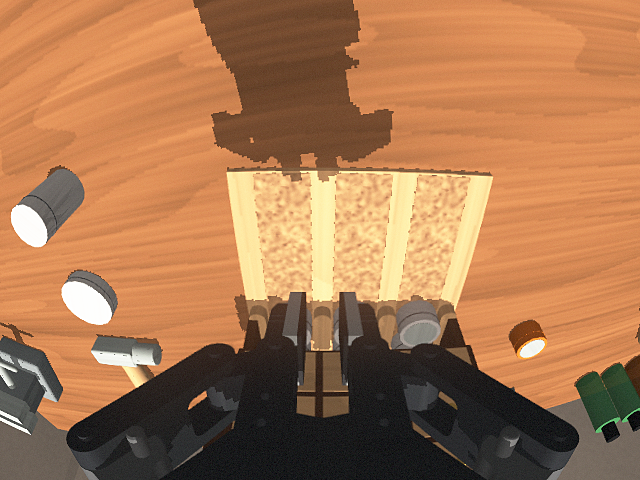

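View pics/s6.png

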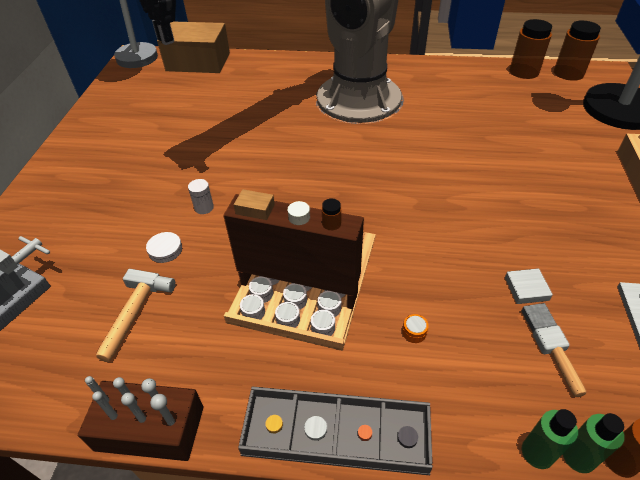

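```bash
python3 - <<'E'
import cv2
t=cv2.imread('pics/t6.png');cv2.imwrite("pics/c8.png",cv2.resize(t[205:235,300:375],None,fx=10,fy=10,interpolation=2))
E
```

```text
(no output)
```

View pics/c8.png

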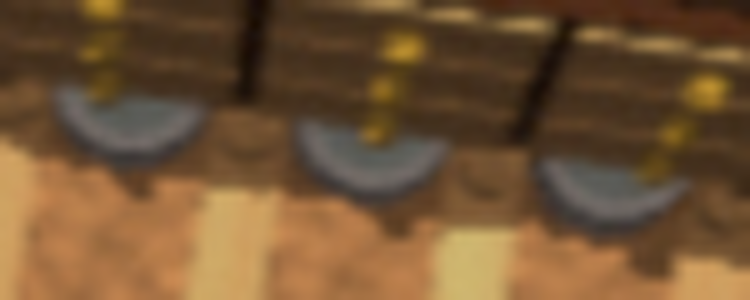

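The front rims at crop pixels (130,165), (368,200) and (605,233) lie on one line, so all three rows are flush. Handing in.

```bash
python3 - <<'E'
from bench import bot
print(bot.close_job(), bot.get_state()['time_s'])
E
```

```text
the job is handed in; nothing more can be done
the job is handed in; nothing more can be done
```

The loose tin is now in the right lane, which was the one with only two tins, and that row is pushed fully home. The job is handed in at about 23.5 s on the robot's clock.

**What I did:** I picked the loose tin off the bench to the left of the rack and stood it upright on the board in front of the right lane. I then leaned the tool back about 29° and slid the row home as one, with the jaw tips partly open around the front tin.

**Last checks:**
- **Stop:** resistance rose sharply, to about 11 N along the lane, and the tool stopped within about 1.5 mm of the predicted home position.
- **Flush:** the front rims of all three rows lie on one line in the top view. All six back and middle tins line up in the scene view.
- **Other things:** no tin tipped over, and nothing else on the bench appears to have moved in the scene picture. The gripper was clear of everything when I handed in.

**Disagreement:** the wrist camera put the loose tin about 3 mm from where the fixed cameras did. I gripped half-way between the two and the grip held.

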